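# Fill the pot tray, then open the bottle

### The arm

A 7-joint arm with a two-finger parallel gripper is mounted at the origin on the work surface. World frame = base frame: x ahead of the robot, y to its left, z up, the work surface at z = 0. Lengths are in m, angles in rad, forces in N, time in s.
With the tool pointing down it reaches from about 0.35 to 0.9 m from the base axis. Payload 8.1 kg.
Tool frame: the origin (TCP) lies at the very end of the fingers, on their centre line; the grasp point (between the pads) lies arm.hold_point_z behind it (arm.hold_point_z is the distance from the TCP to the grasp point, in m); z points along the fingers, y is the line along which they close (so a half turn about z gives the same grasp; the last joint's range is limited). The gripper opens to 92 mm and grips with 3 to 60 N. Pads are 19 mm wide; open, the fingers measure 130 mm over their backs; the gripper's body (75 mm by 190 mm) begins 47 mm behind the grasp point.
Start: joints at [-1.287, 0.434, 0.025, 1.573, -0.012, 1.134, -0.075], TCP at [0.236, 0.579, 0.187] pointing down, gripper open.
Joint ranges: [-2.62, 2.62], [-0.44, 2.09], [-1.27, 1.32], [0.08, 2.57], [-1.32, 4.46], [0.12, 2], [-2.74, 2.74]. Speed limits (rad/s): [2.22, 2.22, 3.01, 3.01, 3.14, 3.14, 3.14].

### API

Orientations are given as a rotation vector (axis times angle).
In Python, from cell import arm, vision, job, cut_out gives the robot as it stands. The module is installed in compiled form; this text tells all that it offers.
- The arm moves only by the tool play_rows, never from a script. Its argument "increments" is text: rows parted by semicolons, each of 5 numbers parted by spaces: the shift along the tool's x, y, z in cm, then the turn about the tool's z in degrees, then the opening, from -1 (shut) to 1 (fully open), so that 0 is half open. A call has 1 to 5 rows; each row shifts and turns the commanded pose from where the row before left it, along the tool's axes as they then stand; what a row does not reach is not made up. A row lasts 1/12 s, in which the tool goes at most 41.7 mm and 7.16 degrees, less where a joint would pass 70% of its speed; a pose out of reach is approached as far as the arm can. A call is refused whole if a number of a shift passes 4.17 or a number of a turn 7.16, either way. A call with a gripper value outside its range is refused whole. The fingers move at their own pace and stop on an object; "grip_force" is the grip in N (left out, the last holds). Time passes only in rows, so rows that do not move let the fingers close. It gives the time, the measured TCP pose, the force, the opening and the grip force at its end, in the units of the state.
- arm.observe(): the state, without advancing time (a new reading comes with each control period).
- vision.get_image(name): name is "scene" or "top"; returns a dict with "frame" (400x640x3 uint8, red, green, blue), "z_map" (400x640 float32, m along the optical axis (not along the pixel's ray), 0 where there is no reading), "mtx" (3x3 intrinsics, pixels), "distortion" ([k1, k2, p1, p2, k3] as OpenCV has them; the pictures are not rectified), "cam_to_world" (4x4, takes a point from camera to world coordinates). Camera axes: x right, y up, looking along -z (the intrinsics and any distortion apply to the point x, -y, -z); pixel columns grow to the right and rows downward; lengths in m; the calibration is good to about 2 mm. A picture is of the moment at which its call begins.
- job.sign_off(): hands the job in; it is judged then, once.
Trained networks look in a picture, given as the dict that the camera call returned (one of the last four; its "shot" number tells which), for a name from the list of things; names that differ only in an ending like _2 or _b are one class to them, and where a whole thing is asked for, a point or a joint stands for the part that bears it (a point fixed in the world has none). Each returns a list of dicts, best first, with "confidence" (0 to 1); they miss things now and then, are a little off and sometimes report something else, mostly with a low value. They report only what shows in the picture. A call takes as long as a camera call. They do not tell look-alikes from the thing itself.
- cut_out(query, picture): "mask" (400x640 bool, what is visible of it) and "point" ([row, column] in pixels, amid what is visible of it).
The state is a dict: "clock": time; "joints": joint angles; "dq": joint speeds; "joint_efforts": joint torques, N m; "position": TCP position; "ee_rot": TCP orientation; "force": force on the tool from outside, world axes, zero at the start; "ft_torque": the same for the moment, N m; "width": opening from 0.0 (shut) to 1.0 (fully open); "gripper_force": force on a finger pad.
Only numpy, scipy, OpenCV 4.12 (cv2) and the standard library are available. Lean on these libraries where they do the work, as an engineer would, in place of code of your own. Each camera call takes 0.05 s, during which the arm holds its last target. There are 200 camera calls.

### The job

Stand the two sample pots that are on the bench upright in the two empty cells of the tray, one pot to a cell, so that all four make a neat row. Then open the bottle: its black cap is a twist-lock of unknown hand (some undo clockwise, some anticlockwise), so try turning it one way and then the other until it comes free, lift it straight off, and finish while still holding the cap in the gripper, still, at least 5 cm above the bottle's mouth. Leave the tube rack, the canister and the brush where they are.

Things in the scene. Friction and masses are not known exactly. Their poses are not given: they have to be found in the camera images.
- pot_a: Sample pot, an upright cylinder 36 mm in diameter and 45 mm tall (glass, white lid; lid fixed), about 60 g; all four are alike. Origin: centre of its underside. At the start it stands loose on the bench.
- pot_b: Sample pot, an upright cylinder 36 mm in diameter and 45 mm tall (glass, white lid; lid fixed), about 60 g; all four are alike. Origin: centre of its underside. At the start it stands loose on the bench.
- pot_c: Sample pot, an upright cylinder 36 mm in diameter and 45 mm tall (glass, white lid; lid fixed), about 60 g; all four are alike. Origin: centre of its underside. At the start it already stands in one of the tray's cells.
- pot_d: Sample pot, an upright cylinder 36 mm in diameter and 45 mm tall (glass, white lid; lid fixed), about 60 g; all four are alike. Origin: centre of its underside. At the start it already stands in one of the tray's cells.
- tray: Fixed aluminium tray, 60 x 228 mm, 12 mm high, a single row of four cells along its y axis, 56 mm apart. Origin: centre of its underside. Two cells (it varies which) hold a pot, the two empty ones show a flat paper disc. Pots in neighbouring cells are only 20 mm apart, so the fingers should close across the row (along the tray's x).
- cell0 (a point): Centre of the floor of one of the tray's four cells (cells are 52 x 52 mm inside; the floor is 4 mm and the cell walls' tops 12 mm above the table).
- cell1 (a point): Centre of the floor of one of the tray's four cells (cells are 52 x 52 mm inside; the floor is 4 mm and the cell walls' tops 12 mm above the table).
- cell2 (a point): Centre of the floor of one of the tray's four cells (cells are 52 x 52 mm inside; the floor is 4 mm and the cell walls' tops 12 mm above the table).
- cell3 (a point): Centre of the floor of one of the tray's four cells (cells are 52 x 52 mm inside; the floor is 4 mm and the cell walls' tops 12 mm above the table).
- bottle: Fixed amber glass bottle, 86 mm in diameter, clamped upright on a 110 mm square steel base plate. The shoulder slopes from 86 mm diameter at height 95 mm to 56 mm at height 130 mm; the neck above it, under the cap, ends at height 159 mm. Origin: centre of the underside of the base plate.
- mouth (a point): Centre of the bottle's mouth (top of its neck), 159 mm above the table.
- cap: Black ribbed round twist cap on the bottle's neck, 57 mm in diameter, 34 mm tall, 80 g, loose. Origin: centre of its underside, 131 mm above the table when closed; yaw then 0. The way that undoes it is hidden and varies: that way it turns easily and is free to lift from 0.75 to 2.1 rad (1.2 is good); the other way it meets a hard stop by 0.1 rad. Locked, it lifts only 3 mm.
- cap_top (a point): Centre of the cap's top face, 34 mm above the cap's origin (165 mm above the table when closed). Freed, the cap clears the neck after rising 28 mm.
- canister: Fixed bystander: round steel canister, 114 mm in diameter, 197 mm tall with its knob. Origin: centre of its underside.
- tube_rack: Bystander, loose: pink test-tube rack with tubes, 70 x 190 mm, 96 mm tall, long side along its y. Origin: centre of its underside.
- brush: Bystander, loose: small hand brush, about 20 cm long, lying flat along its x axis, under 30 mm high. Origin: on its underside.
There are look-alikes about, which are no part of the job. Leave any green or yellow look-alike of the pot_d alone.

How it is judged:
By the outcome, as a careful person would: the job done as asked, in the order asked, and still so for the second after the job is handed in, while the arm keeps its last pose, push and grip.
It also fails if it takes over 72 s, if anything falls off the work surface, if the arm or the gripper's body presses on something with over 40 N, if the wrist force passes 120 N, or if a joint passes its speed limit or range.

## Working session

There is one attempt and no reset: what is moved stays moved. The work goes in short steps, Python scripts to look and compute and a tool call to move; the robot and the scene stay as the last step left them, time stands still between calls to the robot, and variables do not carry over. Pictures are saved under pics/ and viewed, at most 10 in all, crops included, and the job is handed in when it is done.

Besides the shell and the picture viewer there is one more tool, called after "Emit:" by a JSON object that holds its "op" and its "data". play_rows: Moves the arm, as the interface text tells. Its arguments: {"type":"object","properties":{"increments":{"type":"string"},"grip_force":{"type":"number"}},"required":["increments"]}

```bash
mkdir -p pics
cat > h.py <<'E'
import numpy as np, cv2
from cell import arm, vision, job, cut_out
def world(im, rows, cols):
    z=im["z_map"][rows,cols]; ok=z>0; r=rows[ok];c=cols[ok];z=z[ok]
    p=cv2.undistortPoints(np.stack([c,r],1).astype(np.float64)[:,None],np.array(im["mtx"],float),np.array(im["distortion"],float))[:,0]
    P=np.stack([p[:,0]*z,-p[:,1]*z,-z,np.ones_like(z)],1)
    return (P@np.array(im["cam_to_world"]).T)[:,:3]
def save(im,n): cv2.imwrite("pics/"+n,im["frame"][:,:,::-1])
def top_circle(P,band=0.006):
    zt=np.percentile(P[:,2],97); T=P[P[:,2]>zt-band]
    (x,y),r=cv2.minEnclosingCircle(T[:,:2].astype(np.float32)); return np.r_[x,y,zt,r,np.median(T[:,:2],0)].round(4)
E
python3 - <<'E'
from h import *
s=arm.observe(); print({k:np.round(v,3).tolist() for k,v in s.items()}, arm.hold_point_z)
for n in ["top","scene"]:
    im=vision.get_image(n); save(im,n+"1.png")
    for q in ["pot_a","tray","cap","bottle","canister","tube_rack","brush"]:
        for d in cut_out(q,im):
            P=world(im,*np.nonzero(d["mask"]))
            m=d["mask"]; col=im["frame"][m].mean(0).round()
            if len(P): print(n,q,round(d["confidence"],2),np.round(d["point"]),m.sum(),top_circle(P),col)
E
```

```text
{'clock': 0.0, 'joints': [-1.287, 0.435, 0.025, 1.574, -0.012, 1.134, -0.075], 'dq': [-0.001, 0.001, -0.0, 0.0, 0.0, 0.0, -0.0], 'joint_efforts': [-0.0, -66.785, 0.984, -31.447, -0.061, 0.043, 0.0], 'position': [0.236, 0.578, 0.186], 'ee_rot': [-0.604, -3.083, 0.002], 'force': [-0.094, 0.479, -0.13], 'ft_torque': [-0.041, 0.009, 0.034], 'gripper_force': 0.0, 'width': 0.997} 0.0188
top pot_a 0.62 [180. 259.] 127 [0.6646 0.0779 0.0488 0.0166 0.6651 0.0776] [ 46. 107.  57.]
top pot_a 0.59 [256. 209.] 129 [0.4384 0.2385 0.0499 0.0164 0.4384 0.2387] [121. 126. 131.]
top pot_a 0.57 [253. 278.] 139 [0.4421 0.0231 0.0497 0.0175 0.4418 0.0234] [126. 132. 137.]
top pot_a 0.57 [258. 247.] 151 [0.4303 0.1225 0.0486 0.0176 0.4309 0.1207] [122. 126.  45.]
top pot_a 0.49 [210. 245.] 177 [0.5673 0.1213 0.0529 0.0179 0.5673 0.1206] [126. 131. 138.]
top tray 0.73 [218. 255.] 915 [0.5656 0.0927 0.0151 0.116  0.5641 0.0922] [132. 137. 144.]
top bottle 0.73 [247. 358.] 931 [ 0.4439 -0.2243  0.1255  0.0329  0.4655 -0.2143] [64. 58. 54.]
top tube_rack 0.7 [139. 344.] 1675 [ 0.7772 -0.1673  0.0977  0.0827  
[... 1067 characters left out ...]
. 95.]
scene canister 0.41 [295. 390.] 1797 [0.5632 0.0946 0.0145 0.1168 0.5734 0.1249] [145. 148. 150.]
scene tube_rack 0.7 [175. 338.] 2092 [ 0.4446 -0.2226  0.1263  0.0324  0.4631 -0.2053] [70. 55. 44.]
scene tube_rack 0.67 [246. 238.] 3454 [ 0.7788 -0.1665  0.0962  0.0844  0.7805 -0.1627] [122.  96.  97.]
scene tube_rack 0.59 [298. 391.] 1532 [0.5632 0.0946 0.0144 0.1168 0.5741 0.1352] [145. 148. 150.]
scene brush 0.95 [347. 343.] 1826 [0.7539 0.1634 0.0218 0.1004 0.7336 0.1604] [132. 123. 107.]
scene brush 0.64 [136. 225.] 3476 [ 0.6329 -0.4427  0.188   0.0602  0.6375 -0.4363] [98. 96. 94.]
scene brush 0.41 [175. 337.] 2052 [ 0.445  -0.221   0.1255  0.0322  0.4602 -0.2031] [69. 54. 43.]
```

View image.

Run:
```python
from h import *
# zoomed top crop from already saved png, plus tray rectangle fit
a=cv2.imread("pics/top1.png"); cv2.imwrite("pics/top1c.png",cv2.resize(a[110:310,160:420],None,fx=3,fy=3)[:600,:800])
im=vision.get_image("scene"); t=cut_out("tray",im)[0]; P=world(im,*np.nonzero(t["mask"])); print(t["confidence"],cv2.minAreaRect(P[(P[:,2]<.02)&(P[:,2]>.008)][:,:2].astype(np.float32)))
im=vision.get_image("top"); t=cut_out("tray",im)[0]; P=world(im,*np.nonzero(t["mask"])); print(cv2.minAreaRect(P[(P[:,2]<.02)&(P[:,2]>.008)][:,:2].astype(np.float32)))
```

```text
0.76 ((0.560669481754303, 0.0945906862616539), (0.22868086397647858, 0.06327715516090393), 80.54873657226562)
((0.5624611973762512, 0.09443286061286926), (0.2296794205904007, 0.0600990429520607), 80.55531311035156)
```

View pics/top1c.png

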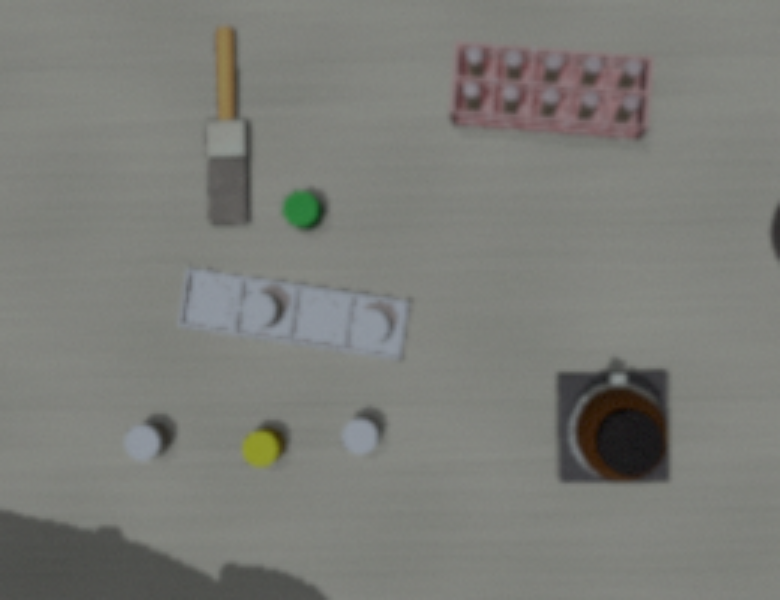

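View pics/scene1.png

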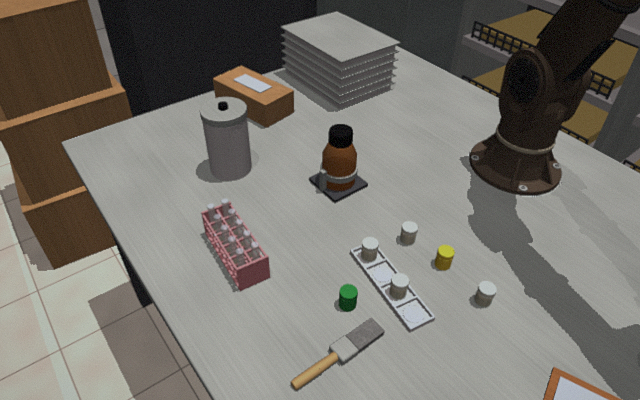

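```bash
cat > plan.py <<'E'
import sys, numpy as np
from scipy.spatial.transform import Rotation as R
from cell import arm
# plan.py x y z yaw_deg opening [n] : rows from the measured pose; yaw = angle of the tool's y axis in the world
x,y,z,yaw,op=map(float,sys.argv[1:6]); s=arm.observe(); p=np.array(s["position"]); M=R.from_rotvec(s["ee_rot"]).as_matrix()
f=np.degrees(np.arctan2(M[1,1],M[0,1])); d=np.array([x,y,z])-p; t=(f-yaw+180)%360-180
n=int(sys.argv[6]) if len(sys.argv)>6 else int(max(np.ceil(np.linalg.norm(d)/.04),np.ceil(abs(t)/7.1),1))
print("pose",p.round(4),"yaw",f.round(1),"tilt",M[:,2].round(3),"err",d.round(4),"w",round(s["width"],3),"F",np.round(s["force"],1),"q",np.round(s["joints"],2),"t",s["clock"])
rows=[]
for i in range(n):
    a=np.radians(f-t/n*i); e=d/n*100
    rows.append("%.2f %.2f %.2f %.1f %g"%(-np.sin(a)*e[0]+np.cos(a)*e[1], np.cos(a)*e[0]+np.sin(a)*e[1], -e[2], t/n, op))
for i in range(0,n,5): print("; ".join(rows[i:i+5]))
E
python3 plan.py 0.4384 0.239 0.11 -9.45 0.6
```

```text
pose [0.2358 0.5788 0.1872] yaw 67.8 tilt [ 0. -0. -1.] err [ 0.2026 -0.3398 -0.0772] w 1.003 F [ 0.8 -0.5 -0.7] q [-1.29  0.43  0.02  1.57 -0.01  1.13 -0.08] t 1.0
-2.87 -2.17 0.70 7.0 0.6; -3.11 -1.80 0.70 7.0 0.6; -3.31 -1.40 0.70 7.0 0.6; -3.46 -0.99 0.70 7.0 0.6; -3.55 -0.56 0.70 7.0 0.6
-3.59 -0.12 0.70 7.0 0.6; -3.58 0.32 0.70 7.0 0.6; -3.52 0.76 0.70 7.0 0.6; -3.40 1.18 0.70 7.0 0.6; -3.23 1.59 0.70 7.0 0.6
-3.01 1.97 0.70 7.0 0.6
```

Emit:
{"op": "play_rows", "data": {"increments": "-2.9 -2.2 0.7 7 0.6; -3.1 -1.8 0.7 7 0.6; -3.3 -1.4 0.7 7 0.6; -3.5 -1 0.7 7 0.6; -3.5 -0.6 0.7 7 0.6", "grip_force": 15}}

```text
clock: 1.42
position: [0.3283, 0.4224, 0.1521]
ee_rot: [1.511, 2.754, 0.001]
force: [1.0, 0.9, 0.4]
width: 0.806
gripper_force: 0.0
```

Emit:
{"op": "play_rows", "data": {"increments": "-3.6 -0.1 0.7 7 0.6; -3.6 0.3 0.7 7 0.6; -3.5 0.8 0.7 7 0.6; -3.4 1.2 0.7 7 0.6; -3.2 1.6 0.7 7 0.6"}}

```text
clock: 1.83
position: [0.4216, 0.2687, 0.1173]
ee_rot: [-2.269, -2.172, -0.001]
force: [0.4, 0.0, 0.1]
width: 0.803
gripper_force: 0.0
```

Emit:
{"op": "play_rows", "data": {"increments": "-3 2 0.7 7.1 0.6; 0 0 0 0 0.6; 0 0 0 0 0.6; 0 0 0 0 0.6"}}

```text
clock: 2.17
position: [0.4395, 0.2399, 0.1103]
ee_rot: [-2.392, -2.036, -0.0]
force: [0.0, 1.0, -0.9]
width: 0.8
gripper_force: 0.0
```

```bash
python3 plan.py 0.4384 0.239 0.016 -9.45 0.6
```

```text
pose [0.4395 0.2399 0.1103] yaw -9.2 tilt [-0.  0. -1.] err [-0.0011 -0.0009 -0.0943] w 0.8 F [ 0.   1.  -0.9] q [-0.93  0.33  0.41  1.99 -0.17  0.85 -0.58] t 2.1667
-0.04 -0.03 3.14 0.1 0.6; -0.04 -0.03 3.14 0.1 0.6; -0.04 -0.03 3.14 0.1 0.6
```

Emit:
{"op": "play_rows", "data": {"increments": "-0.1 -0.1 3.1 0.2 0.6; 0 0 3.2 0 0.6; 0 0 3.1 0 0.6; 0 0 0 0 -1; 0 0 0 0 -1"}}

```text
clock: 2.58
position: [0.4371, 0.2392, 0.0157]
ee_rot: [-2.394, -2.033, 0.005]
force: [-0.0, 0.5, 0.8]
width: 0.704
gripper_force: 0.0
```

Emit:
{"op": "play_rows", "data": {"increments": "0 0 0 0 -1; 0 0 0 0 -1; 0 0 0 0 -1; 0 0 0 0 -1; 0 0 0 0 -1"}}

```text
clock: 3.0
position: [0.439, 0.239, 0.0171]
ee_rot: [-2.397, -2.031, -0.003]
force: [0.2, 0.3, 0.4]
width: 0.345
gripper_force: 0.0
```

```bash
python3 plan.py 0.4384 0.239 0.08 -9.45 -1; python3 -c "
from cell import arm; print(arm.observe()['gripper_force'])"
```

```text
pose [0.439  0.239  0.0171] yaw -9.5 tilt [ 0.001  0.001 -1.   ] err [-0.0006 -0.      0.0629] w 0.345 F [0.2 0.3 0.4] q [-0.87  0.47  0.35  2.08 -0.27  0.63 -0.5 ] t 3.0
-0.01 -0.03 -3.14 -0.0 -1; -0.01 -0.03 -3.14 -0.0 -1
0.0
```

Run:
```python
from h import *
im=vision.get_image("scene"); s=arm.observe(); print(s["width"],s["gripper_force"])
for d in cut_out("pot_a",im):
    P=world(im,*np.nonzero(d["mask"])); print(round(d["confidence"],2),np.round(d["point"]),top_circle(P),im["frame"][d["mask"]].mean(0).round())
cv2.imwrite("pics/g1.png",cv2.resize(im["frame"][200:360,380:600,::-1],None,fx=3,fy=3))
```

```text
0.2943404339605851 0.0
0.75 [297. 485.] [0.4734 0.2514 0.0474 0.0551 0.4383 0.2465] [96. 94. 86.]
0.68 [296. 346.] [0.6636 0.0794 0.0479 0.0192 0.6646 0.0804] [ 46. 103.  56.]
0.65 [283. 399.] [0.5659 0.1223 0.0521 0.0184 0.5666 0.1233] [142. 143. 138.]
0.61 [236. 409.] [0.4416 0.0254 0.047  0.0194 0.4419 0.0266] [137. 138. 132.]
0.55 [248. 368.] [0.5473 0.0128 0.0509 0.0186 0.5484 0.0126] [140. 142. 137.]
0.53 [258. 442.] [0.4671 0.1538 0.0482 0.0666 0.4314 0.1222] [120. 100.  35.]
```

View pics/g1.png

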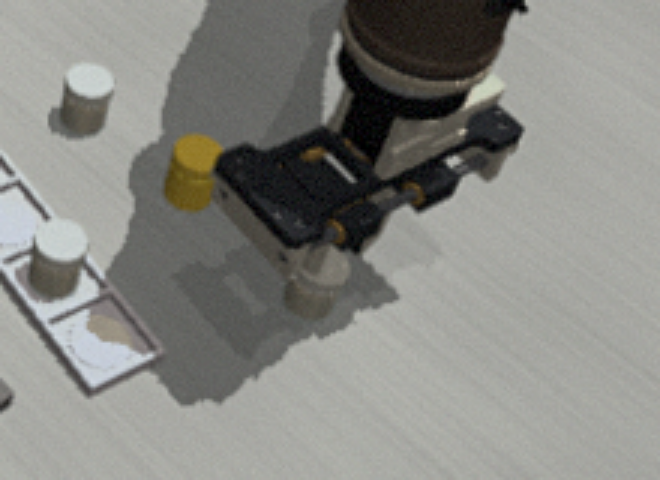

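Emit:
{"op": "play_rows", "data": {"increments": "0 0 0 0 0.8; 0 0 0 0 0.8; 0 0 0 0 0.8; 0 0 0 0 0.8; 0 0 -4 0 0.8"}}

```text
clock: 3.52
position: [0.4347, 0.2364, 0.0514]
ee_rot: [-2.396, -2.031, 0.017]
force: [-0.5, 1.9, -0.7]
width: 0.569
gripper_force: 0.0
```

Emit:
{"op": "play_rows", "data": {"increments": "0 0 -4 0 0.8; 0 0 0 0 0.8; 0 0 0 0 0.8"}}

```text
clock: 3.77
position: [0.44, 0.2396, 0.0982]
ee_rot: [-2.397, -2.031, -0.007]
force: [-0.2, 0.4, -0.7]
width: 0.783
gripper_force: 0.0
```

Run:
```python
from h import *
im=vision.get_image("scene"); s=arm.observe(); print(s["width"],s["position"])
for d in cut_out("pot_a",im):
    P=world(im,*np.nonzero(d["mask"])); print(round(d["confidence"],2),np.round(d["point"]),top_circle(P),np.median(P,0).round(4),im["frame"][d["mask"]].mean(0).round())
# finger points: everything above 0.055 near the tool
r,c=np.mgrid[0:400,0:640]; P=world(im,r.ravel(),c.ravel())
for z0 in (.09,.1,.11,.12,.13,.14):
    Q=P[(P[:,2]>z0)&(P[:,2]<z0+.01)&(abs(P[:,0]-.44)<.12)&(abs(P[:,1]-.24)<.1)]
    if len(Q): print(z0,len(Q),Q.min(0).round(3),Q.max(0).round(3))
cv2.imwrite("pics/g2.png",cv2.resize(im["frame"][200:360,380:600,::-1],None,fx=3,fy=3))
```

```text
0.8269370564576503 [0.43881902 0.23903707 0.09681833]
0.92 [258. 441.] [0.4283 0.1238 0.0482 0.0194 0.4309 0.1234] [0.4383 0.1268 0.039 ] [118.  98.  35.]
0.82 [234. 410.] [0.4407 0.0257 0.0472 0.0193 0.4413 0.026 ] [0.4489 0.0315 0.0373] [133. 134. 128.]
0.69 [298. 349.] [0.6628 0.0792 0.0481 0.0193 0.6645 0.0803] [0.6693 0.086  0.0424] [ 44. 100.  54.]
0.65 [284. 399.] [0.565  0.1214 0.0518 0.0185 0.5658 0.1224] [0.5722 0.1271 0.0424] [140. 142. 138.]
0.57 [248. 369.] [0.546  0.0139 0.0509 0.0197 0.5491 0.0137] [0.5545 0.0191 0.0423] [135. 136. 130.]
0.56 [299. 485.] [0.4389 0.2394 0.047  0.0177 0.4394 0.2409] [0.4474 0.2434 0.0402] [103. 100.  91.]
0.13 8 [0.401 0.24  0.139] [0.405 0.257 0.14 ]
0.14 58 [0.392 0.24  0.14 ] [0.489 0.259 0.15 ]
```

View pics/g2.png

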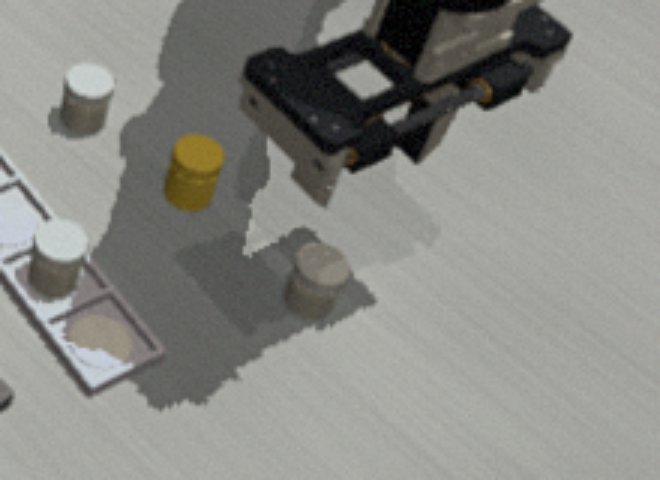

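Run:
```python
from h import *
for n in ["scene","top"]:
    im=vision.get_image(n)
    r,c=np.mgrid[0:400,0:640]; r=r.ravel();c=c.ravel(); ok=im["z_map"][r,c]>0; r=r[ok];c=c[ok]; P=world(im,r,c)
    m=(P[:,2]>.06)&(P[:,2]<.17)&(abs(P[:,0]-.44)<.12)&(abs(P[:,1]-.24)<.1)
    Q=np.c_[P[m],r[m],c[m]]; Q=Q[np.argsort(Q[:,2])]; print(n,len(Q)); print(Q[:12].round(3)); print(Q[::max(1,len(Q)//12)].round(3))
print((im["z_map"]==0).sum())
```

```text
scene 236
[[3.96e-01 2.49e-01 1.35e-01 2.51e+02 5.17e+02]
 [3.95e-01 2.43e-01 1.35e-01 2.49e+02 5.15e+02]
 [3.99e-01 2.52e-01 1.37e-01 2.52e+02 5.18e+02]
 [3.99e-01 2.55e-01 1.37e-01 2.53e+02 5.19e+02]
 [3.97e-01 2.39e-01 1.38e-01 2.47e+02 5.13e+02]
 [3.97e-01 2.49e-01 1.38e-01 2.50e+02 5.17e+02]
 [3.99e-01 2.47e-01 1.39e-01 2.50e+02 5.16e+02]
 [3.95e-01 2.44e-01 1.39e-01 2.48e+02 5.16e+02]
 [3.97e-01 2.55e-01 1.39e-01 2.52e+02 5.20e+02]
 [3.94e-01 2.39e-01 1.39e-01 2.46e+02 5.14e+02]
 [4.83e-01 2.43e-01 1.39e-01 2.69e+02 4.86e+02]
 [3.99e-01 2.42e-01 1.39e-01 2.48e+02 5.14e+02]]
[[3.96e-01 2.49e-01 1.35e-01 2.51e+02 5.17e+02]
 [3.97e-01 2.38e-01 1.40e-01 2.46e+02 5.13e+02]
 [3.96e-01 2.46e-01 1.43e-01 2.47e+02 5.17e+02]
 [4.86e-01 2.42e-01 1.47e-01 2.67e+02 4.86e+02]
 [3.94e-01 2.58e-01 1.50e-01 2.48e+02 5.24e+02]
 [3.97e-01 2.46e-01 1.52e-01 2.44e+02 5.18e+02]
 [4.93e-01 2.30e-01 1.53e-01 2.62e+02 4.79e+02]
 [3.93e-01 2.57e-01 1.56e-01 2.45e+02 5.25e+02]
 [4.95e-01 2.37e-01 1.58e-01 2.63e+02 4.82e+02]
 [3.94e-01 2.58e-01 1.61e-01 2.44e+02 5.26e+02]
 [4.92e-01 2.29e-01 1.63e-01 2.58e+02 4.80e+02]
 [3.96e-01 2.38e-01 1.65e-01 2.37e+02 5.17e+02]
 [4.95e-01 2.32e-01 1.67e-01 2.58e+02 4.81e+02]]
top 7
[[3.94e-01 2.36e-01 1.38e-01 2.77e+02 1.98e+02]
 [3.97e-01 2.47e-01 1.40e-01 2.76e+02 1.94e+02]
 [3.88e-01 2.36e-01 1.40e-01 2.79e+02 1.98e+02]
 [3.91e-01 2.35e-01 1.42e-01 2.78e+02 1.98e+02]
 [3.97e-01 2.49e-01 1.43e-01 2.76e+02 1.93e+02]
 [3.86e-01 2.37e-01 1.45e-01 2.80e+02 1.97e+02]
 [3.90e-01 2.36e-01 1.47e-01 2.79e+02 1.97e+02]]
[[3.94e-01 2.36e-01 1.38e-01 2.77e+02 1.98e+02]
 [3.97e-01 2.47e-01 1.40e-01 2.76e+02 1.94e+02]
 [3.88e-01 2.36e-01 1.40e-01 2.79e+02 1.98e+02]
 [3.91e-01 2.35e-01 1.42e-01 2.78e+02 1.98e+02]
 [3.97e-01 2.49e-01 1.43e-01 2.76e+02 1.93e+02]
 [3.86e-01 2.37e-01 1.45e-01 2.80e+02 1.97e+02]
 [3.90e-01 2.36e-01 1.47e-01 2.79e+02 1.97e+02]]
1018
```

```bash
cat > tips.py <<'E'
from h import *
from scipy.spatial.transform import Rotation as R
def tips():
    s=arm.observe(); p=np.array(s["position"]); M=R.from_rotvec(s["ee_rot"]).as_matrix()
    for n in ["scene","top"]:
        im=vision.get_image(n); r,c=np.nonzero(im["z_map"]>0); L=(world(im,r,c)-p)@M   # tool frame, reported
        m=(abs(L[:,0])<.04)&(abs(L[:,1])<.09)&(L[:,2]>-.16)&(L[:,2]<.0)
        for sg in (1,-1):
            for a,b in ((-.05,-.03),(-.065,-.05),(-.08,-.065),(-.1,-.08),(-.13,-.1)):
                Q=L[m&(L[:,1]*sg>0)&(L[:,2]>=a)&(L[:,2]<b)]
                if len(Q)>4: print(n,sg,(a,b),len(Q),"x",np.percentile(Q[:,0],[3,50,97]).round(4),"y",np.percentile(Q[:,1],[3,50,97]).round(4),"zmax",np.percentile(Q[:,2],97).round(4))
    print(p.round(4),s["width"])
if __name__=="__main__": tips()
E
python3 tips.py
```

```text
scene 1 (-0.05, -0.03) 5 x [0.0109 0.0115 0.0126] y [0.0436 0.045  0.0509] zmax -0.0436
scene 1 (-0.065, -0.05) 64 x [-0.0086  0.0064  0.0124] y [0.0458 0.0561 0.0582] zmax -0.0513
scene 1 (-0.08, -0.065) 35 x [-0.0091  0.0019  0.0124] y [0.0558 0.0573 0.0592] zmax -0.0655
scene 1 (-0.13, -0.1) 553 x [-0.0301  0.0256  0.0372] y [0.0072 0.0713 0.0871] zmax -0.1083
scene -1 (-0.05, -0.03) 44 x [-0.0076  0.0043  0.012 ] y [-0.0507 -0.043  -0.0406] zmax -0.0411
scene -1 (-0.065, -0.05) 69 x [-0.0026  0.0095  0.0123] y [-0.0574 -0.0437 -0.0404] zmax -0.0504
scene -1 (-0.08, -0.065) 62 x [-0.0077  0.01    0.0124] y [-0.0571 -0.0436 -0.0401] zmax -0.0657
scene -1 (-0.1, -0.08) 40 x [-0.004   0.0028  0.0119] y [-0.0548 -0.0438 -0.0402] zmax -0.0811
scene -1 (-0.13, -0.1) 369 x [0.011  0.0307 0.0378] y [-0.0831 -0.0459 -0.0048] zmax -0.1063
top 1 (-0.13, -0.1) 181 x [-0.0346 -0.0254  0.0187] y [0.0054 0.0504 0.0818] zmax -0.1136
top -1 (-0.05, -0.03) 8 x [-0.0106 -0.0092  0.004 ] y [-0.0531 -0.0464 -0.0424] zmax -0.0429
top -1 (-0.13, -0.1) 139 x [-0.0358 -0.0296 -0.0218] y [-0.0816 -0.0447 -0.0039] zmax -0.11
[0.4377 0.2381 0.0952] 0.895624095912936
```

Emit:
{"op": "play_rows", "data": {"increments": "0 0 4 0 0.4; 0 0 4 0 0.4; 0 0 2 0 0.4; 0 0 2 0 0.4; 0 0 0 0 -1"}}

```text
clock: 4.48
position: [0.4358, 0.2367, -0.0275]
ee_rot: [-2.397, -2.03, 0.011]
force: [-0.1, 0.3, -0.3]
width: 0.666
gripper_force: 0.0
```

Emit:
{"op": "play_rows", "data": {"increments": "0 0 0 0 -1; 0 0 0 0 -1; 0 0 0 0 -1; 0 0 0 0 -1; 0 0 0 0 -1"}}

```text
clock: 4.9
position: [0.4393, 0.2392, -0.0226]
ee_rot: [2.397, 2.031, 0.003]
force: [0.6, -0.5, 6.5]
width: 0.385
gripper_force: 15.0
```

Emit:
{"op": "play_rows", "data": {"increments": "0 0 0 0 -1; 0 0 0 0 -1; 0 0 0 0 -1"}}

```text
clock: 5.15
position: [0.4393, 0.2392, -0.0226]
ee_rot: [-2.397, -2.031, -0.003]
force: [-1.3, -0.6, 8.2]
width: 0.386
gripper_force: 15.0
```

```bash
python3 plan.py 0.5758 0.1773 0.035 -9.45 -1
```

```text
pose [ 0.4393  0.2392 -0.0226] yaw -9.5 tilt [ 0.002  0.001 -1.   ] err [ 0.1365 -0.0619  0.0576] w 0.386 F [-1.3 -0.6  8.2] q [-0.84  0.54  0.31  2.1  -0.31  0.54 -0.46] t 5.15
-0.77 2.90 -1.15 -0.0 -1; -0.77 2.90 -1.15 -0.0 -1; -0.77 2.90 -1.15 -0.0 -1; -0.77 2.90 -1.15 -0.0 -1; -0.77 2.90 -1.15 -0.0 -1
```

Emit:
{"op": "play_rows", "data": {"increments": "0 0 -1 0 -1; 0 0 -2.5 0 -1; 0 0 -2.5 0 -1; 0 0 0 0 -1; 0 0 0 0 -1"}}

```text
clock: 5.57
position: [0.4395, 0.2395, 0.038]
ee_rot: [-2.397, -2.031, -0.006]
force: [0.0, 0.4, -1.1]
width: 0.389
gripper_force: 15.0
```

```bash
python3 plan.py 0.5758 0.1773 0.036 -9.45 -1;  python3 - <<'E'
from h import *
im=vision.get_image("scene")
for d in cut_out("pot_a",im):
    P=world(im,*np.nonzero(d["mask"])); 
    if abs(P[:,1].mean()-.24)<.06: print(round(d["confidence"],2),np.round(d["point"]),np.percentile(P,[3,50,97],axis=0).round(4))
cv2.imwrite("pics/g3.png",cv2.resize(im["frame"][200:360,380:600,::-1],None,fx=3,fy=3))
E
```

```text
pose [0.4395 0.2395 0.038 ] yaw -9.5 tilt [ 0.003  0.002 -1.   ] err [ 0.1363 -0.0622 -0.002 ] w 0.389 F [ 0.   0.4 -1.1] q [-0.89  0.44  0.38  2.07 -0.25  0.68 -0.51] t 5.5667
-0.97 3.62 0.05 -0.0 -1; -0.97 3.62 0.05 -0.0 -1; -0.97 3.62 0.05 -0.0 -1; -0.97 3.62 0.05 -0.0 -1
0.51 [284. 492.] [[0.4377 0.2458 0.0629]
 [0.4499 0.2527 0.0815]
 [0.4558 0.257  0.1025]]
```

View pics/g3.png

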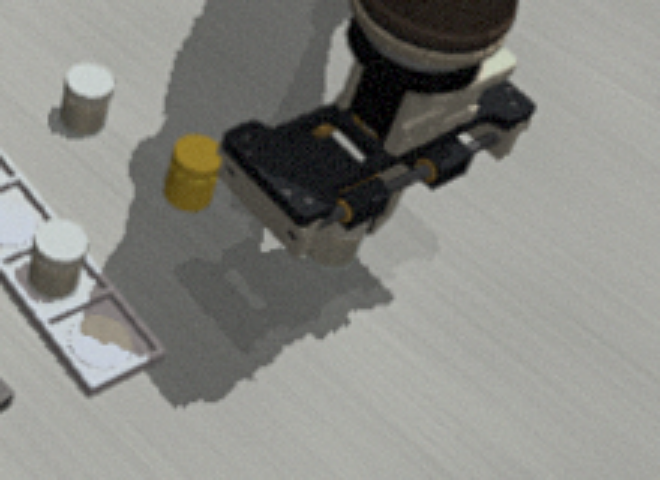

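Emit:
{"op": "play_rows", "data": {"increments": "-1 3.6 0 0 -1; -1 3.6 0 0 -1; -1 3.6 0 0 -1; -0.9 3.7 0 0 -1; 0 0 0 0 -1"}}

```text
clock: 6.08
position: [0.5818, 0.1705, 0.0359]
ee_rot: [2.4, 2.019, 0.002]
force: [0.7, -1.1, -1.1]
width: 0.385
gripper_force: 15.0
```

Emit:
{"op": "play_rows", "data": {"increments": "0 0 0 0 -1; 0 0 0 0 -1; 0 0 0 0 -1"}}

```text
clock: 6.33
position: [0.5734, 0.177, 0.0354]
ee_rot: [-2.395, -2.031, 0.003]
force: [0.0, 0.7, -1.3]
width: 0.387
gripper_force: 15.0
```

```bash
python3 plan.py 0.576 0.177 -0.017 -9.45 -1
```

```text
pose [0.5734 0.177  0.0354] yaw -9.4 tilt [-0.002 -0.    -1.   ] err [ 0.0026 -0.     -0.0524] w 0.387 F [ 0.   0.7 -1.3] q [-0.64  0.58  0.37  1.82 -0.28  0.8  -0.3 ] t 6.3333
0.02 0.13 2.62 0.0 -1; 0.02 0.13 2.62 0.0 -1
```

Emit:
{"op": "play_rows", "data": {"increments": "0 0.2 1.5 0 -1; 0 0 1.5 0 -1; 0 0 1.2 0 -1; 0 0 0 0 -1; 0 0 0 0 -1"}}

```text
clock: 6.75
position: [0.5758, 0.1764, -0.0063]
ee_rot: [-2.395, -2.031, 0.003]
force: [-0.2, 0.3, -0.4]
width: 0.384
gripper_force: 15.0
```

```bash
python3 plan.py 0.576 0.177 -0.0185 -9.45 -1
```

```text
pose [ 0.5758  0.1764 -0.0063] yaw -9.4 tilt [-0.002 -0.    -1.   ] err [ 0.0002  0.0006 -0.0122] w 0.384 F [-0.2  0.3 -0.4] q [-0.62  0.63  0.34  1.84 -0.31  0.72 -0.27] t 6.75
0.06 0.01 1.22 0.0 -1
```

Emit:
{"op": "play_rows", "data": {"increments": "0 0 0.6 0 -1; 0 0 0.4 0 -1; 0 0 0.2 0 -1; 0 0 0.1 0 -1; 0 0 0 0 -1"}}

```text
clock: 7.17
position: [0.5772, 0.176, -0.0185]
ee_rot: [-2.397, -2.03, -0.0]
force: [-0.0, -0.9, -1.1]
width: 0.387
gripper_force: 15.0
```

Emit:
{"op": "play_rows", "data": {"increments": "0 0 0.1 0 -1; 0 0 0 0 -1; 0 0 0.1 0 -1; 0 0 0 0 -1"}}

```text
clock: 7.5
position: [0.5772, 0.1762, -0.0192]
ee_rot: [-2.397, -2.03, -0.002]
force: [-5.7, -0.6, 17.1]
width: 0.39
gripper_force: 15.0
```

Emit:
{"op": "play_rows", "data": {"increments": "0 0 -0.1 0 -1; 0 0 0 0 0.3; 0 0 0 0 0.3; 0 0 0 0 0.3; 0 0 0 0 0.3"}}

```text
clock: 7.92
position: [0.5771, 0.1759, -0.0199]
ee_rot: [2.397, 2.031, -0.0]
force: [-0.3, -0.2, 0.4]
width: 0.621
gripper_force: 0.0
```

Emit:
{"op": "play_rows", "data": {"increments": "0 0 -3 0 0.3; 0 0 -3 0 0.3; 0 0 -2 0 0.3; 0 0 0 0 0.3"}}

```text
clock: 8.25
position: [0.58, 0.1766, 0.0644]
ee_rot: [2.396, 2.029, 0.01]
force: [0.2, 0.3, -0.3]
width: 0.65
gripper_force: 0.0
```

```bash
python3 plan.py 0.4418 0.0245 0.06 -9.45 0.3
```

```text
pose [0.58   0.1766 0.0644] yaw -9.5 tilt [ 0.006  0.002 -1.   ] err [-0.1382 -0.1521 -0.0044] w 0.65 F [ 0.2  0.3 -0.3] q [-0.65  0.54  0.39  1.79 -0.26  0.86 -0.31] t 8.25
-2.88 -1.85 0.07 -0.0 0.3; -2.88 -1.85 0.07 -0.0 0.3; -2.88 -1.85 0.07 -0.0 0.3; -2.88 -1.86 0.07 -0.0 0.3; -2.88 -1.86 0.07 -0.0 0.3
-2.88 -1.86 0.07 -0.0 0.3
```

Emit:
{"op": "play_rows", "data": {"increments": "-3.4 -2.2 0 0 0.3; -3.4 -2.2 0 0 0.3; -3.5 -2.2 0 0 0.3; -3.5 -2.1 0 0 0.3; -3.4 -2.1 0 0 0.3"}}

```text
clock: 8.67
position: [0.4405, 0.0228, 0.0598]
ee_rot: [-2.397, -2.031, 0.001]
force: [0.7, -1.3, 0.2]
width: 0.65
gripper_force: 0.0
```

Emit:
{"op": "play_rows", "data": {"increments": "0 0 0 0 0.3; 0 0 0 0 0.3; 0 0 0 0 0.3; 0 0 0 0 0.3"}}

```text
clock: 9.0
position: [0.4434, 0.025, 0.0602]
ee_rot: [2.395, 2.032, 0.001]
force: [-0.4, 0.6, -0.2]
width: 0.648
gripper_force: 0.0
```

```bash
python3 plan.py 0.4418 0.0245 -0.024 -9.45 0.3;  python3 - <<'E'
from h import *
for n in ["top","scene"]:
  im=vision.get_image(n)
  for d in cut_out("pot_a",im):
    P=world(im,*np.nonzero(d["mask"])); print(n,round(d["confidence"],2),np.round(d["point"]),top_circle(P), np.percentile(P[:,2],3).round(4),im["frame"][d["mask"]].mean(0).round())
E
```

```text
pose [0.4434 0.025  0.0602] yaw -9.4 tilt [ 0.001  0.    -1.   ] err [-0.0016 -0.0005 -0.0842] w 0.648 F [-0.4  0.6 -0.2] q [-0.51  0.32  0.42  2.17 -0.21  0.68 -0.11] t 9.0
-0.03 -0.05 2.81 0.0 0.3; -0.03 -0.05 2.81 0.0 0.3; -0.03 -0.05 2.81 0.0 0.3
top 0.72 [207. 229.] [0.5782 0.1751 0.0531 0.0182 0.5782 0.1759] 0.0041 [130. 135. 141.]
top 0.68 [220. 286.] [0.5485 0.0105 0.0534 0.0174 0.5492 0.0094] 0.0095 [119. 117. 108.]
top 0.63 [211. 258.] [0.5684 0.0884 0.0152 0.1208 0.5698 0.0984] 0.0007 [134. 138. 143.]
top 0.47 [212. 241.] [0.5672 0.1197 0.0524 0.0169 0.566  0.1194] 0.014 [133. 139. 145.]
scene 0.98 [308. 414.] [0.5761 0.1767 0.0515 0.019  0.5776 0.1762] 0.0051 [146. 148. 144.]
scene 0.92 [237. 407.] [0.4408 0.0274 0.0468 0.019  0.4421 0.0267] 0.0015 [105. 102.  94.]
scene 0.86 [284. 398.] [0.5667 0.1213 0.0518 0.0184 0.5666 0.1229] 0.006 [144. 146. 142.]
scene 0.85 [298. 346.] [0.6649 0.0795 0.0482 0.0185 0.6649 0.0806] 0.0042 [ 41. 101.  52.]
scene 0.8 [250. 371.] [0.5481 0.0132 0.0504 0.0175 0.5483 0.0142] 0.0055 [114. 111. 102.]
scene 0.69 [258. 444.] [0.4294 0.1223 0.0485 0.0187 0.4302 0.1232] 0.0022 [143. 135.  51.]
scene 0.36 [285. 385.] [0.5626 0.0944 0.0145 0.1172 0.578  0.0954] 0.0019 [150. 151. 153.]
```

Emit:
{"op": "play_rows", "data": {"increments": "0 -0.1 3 0 0.3; 0 0 3 0 0.3; 0 0 1.5 0 0.3; 0 0 0.9 0 0.3; 0 0 0 0 0.3"}}

```text
clock: 9.62
position: [0.4404, 0.0242, -0.0253]
ee_rot: [-2.396, -2.03, 0.004]
force: [0.7, 1.0, -0.1]
width: 0.652
gripper_force: 0.0
```

Emit:
{"op": "play_rows", "data": {"increments": "0 0 0 0 -1; 0 0 0 0 -1; 0 0 0 0 -1; 0 0 0 0 -1; 0 0 0 0 -1"}}

```text
clock: 10.03
position: [0.442, 0.0244, -0.023]
ee_rot: [2.397, 2.03, 0.002]
force: [-0.4, 1.4, 7.4]
width: 0.392
gripper_force: 15.0
```

Emit:
{"op": "play_rows", "data": {"increments": "0 0 0 0 -1; 0 0 -1 0 -1; 0 0 -2.5 0 -1; 0 0 -2.5 0 -1; 0 0 0 0 -1"}}

```text
clock: 10.45
position: [0.4436, 0.0244, 0.0397]
ee_rot: [2.396, 2.029, 0.007]
force: [1.2, -0.5, -0.9]
width: 0.386
gripper_force: 15.0
```

```bash
python3 plan.py 0.5575 0.0665 0.038 -9.45 -1
```

```text
pose [0.4436 0.0244 0.0397] yaw -9.5 tilt [ 0.005  0.001 -1.   ] err [ 0.1139  0.0421 -0.0017] w 0.386 F [ 1.2 -0.5 -0.9] q [-0.5   0.36  0.41  2.2  -0.24  0.62 -0.08] t 10.45
1.51 2.64 0.04 -0.0 -1; 1.51 2.64 0.04 -0.0 -1; 1.51 2.64 0.04 -0.0 -1; 1.51 2.64 0.04 -0.0 -1
```

Emit:
{"op": "play_rows", "data": {"increments": "1.5 2.7 0 0 -1; 1.5 2.7 0 0 -1; 1.5 2.7 0 0 -1; 1.5 2.6 0 0 -1; 0 0 0 0 -1"}}

```text
clock: 10.87
position: [0.5624, 0.0688, 0.0364]
ee_rot: [2.392, 2.032, 0.008]
force: [0.2, 0.8, -0.2]
width: 0.386
gripper_force: 15.0
```

Emit:
{"op": "play_rows", "data": {"increments": "0 0 0 0 -1; 0 0 0 0 -1; 0 0 0 0 -1; 0 0 0 0 -1; 0 0 0 0 -1"}}

```text
clock: 11.28
position: [0.556, 0.0655, 0.0363]
ee_rot: [-2.397, -2.03, 0.0]
force: [1.3, -0.7, -0.5]
width: 0.39
gripper_force: 15.0
```

```bash
python3 plan.py 0.5575 0.0665 -0.017 -9.45 -1
```

```text
pose [0.556  0.0655 0.0363] yaw -9.5 tilt [-0.  0. -1.] err [ 0.0015  0.001  -0.0533] w 0.39 F [ 1.3 -0.7 -0.5] q [-0.49  0.52  0.39  1.92 -0.28  0.75 -0.11] t 11.2833
0.06 0.07 2.67 -0.0 -1; 0.06 0.07 2.67 -0.0 -1
```

Emit:
{"op": "play_rows", "data": {"increments": "0.1 0.1 1.5 0 -1; 0 0 1.5 0 -1; 0 0 1.4 0 -1; 0 0 0.6 0 -1; 0 0 0 0 -1"}}

```text
clock: 11.7
position: [0.5566, 0.0664, -0.0148]
ee_rot: [-2.397, -2.03, 0.003]
force: [0.1, -0.1, -1.0]
width: 0.39
gripper_force: 15.0
```

Emit:
{"op": "play_rows", "data": {"increments": "0 0 0.3 0 -1; 0 0 0 0 -1; 0 0 0.2 0 -1; 0 0 0 0 -1; 0 0 0 0 -1"}}

```text
clock: 12.12
position: [0.5581, 0.0667, -0.0184]
ee_rot: [2.397, 2.031, 0.001]
force: [0.1, -0.6, -0.5]
width: 0.389
gripper_force: 15.0
```

Emit:
{"op": "play_rows", "data": {"increments": "0 0 0.1 0 -1; 0 0 0 0 -1; 0 0 0 0 -1"}}

```text
clock: 12.37
position: [0.5582, 0.0667, -0.019]
ee_rot: [2.397, 2.03, 0.001]
force: [-2.4, -0.1, 7.2]
width: 0.39
gripper_force: 15.0
```

Emit:
{"op": "play_rows", "data": {"increments": "0 0 0 0 0.3; 0 0 0 0 0.3; 0 0 0 0 0.3; 0 0 0 0 0.3; 0 0 -2 0 0.3"}}

```text
clock: 12.78
position: [0.5554, 0.0664, -0.0023]
ee_rot: [-2.395, -2.029, 0.007]
force: [-0.0, 0.8, 0.1]
width: 0.64
gripper_force: 0.0
```

Emit:
{"op": "play_rows", "data": {"increments": "0 0 -4 0 0.3; 0 0 -4 0 0.8; 0 0 -4 0 0.8; 0 0 -4 0 0.8; 0 0 -2.1 0 0.8"}}

```text
clock: 13.2
position: [0.5596, 0.0665, 0.1859]
ee_rot: [2.396, 2.028, 0.007]
force: [0.3, 0.5, 0.2]
width: 0.874
gripper_force: 0.0
```

```bash
python3 - <<'E'
from h import *
for n in ["top","scene"]:
  im=vision.get_image(n)
  for d in cut_out("pot_a",im):
    P=world(im,*np.nonzero(d["mask"])); print(n,round(d["confidence"],2),np.round(d["point"]),top_circle(P),im["frame"][d["mask"]].mean(0).round())
  r,c=np.nonzero(im["z_map"]>0); P=world(im,r,c); Q=P[(P[:,2]>.155)&(P[:,2]<.175)&(np.hypot(P[:,0]-.444,P[:,1]+.224)<.045)]
  T=Q[Q[:,2]>.16]; print(n,"cap",len(T),cv2.minEnclosingCircle(T[:,:2].astype(np.float32)),T.mean(0),np.percentile(T,[2,98],axis=0).round(4))
E
python3 plan.py 0.444 -0.2255 0.165 -9.45 0.8
```

```text
top 0.45 [216. 279.] [0.5542 0.0358 0.0451 0.0366 0.5453 0.0211] [114. 110. 109.]
top 0.42 [259. 245.] [0.4244 0.1194 0.0486 0.0139 0.4224 0.1207] [148. 154.  56.]
top cap 377 ((0.4441280663013458, -0.22386837005615234), 0.02914034202694893) [ 0.4438666  -0.22398086  0.16522983] [[ 0.4183 -0.2492  0.1612]
 [ 0.4702 -0.1987  0.1689]]
scene 0.9 [248. 370.] [0.5456 0.0132 0.0506 0.0198 0.5489 0.0134] [111. 108.  99.]
scene 0.88 [258. 442.] [0.4309 0.1218 0.048  0.0185 0.4312 0.1236] [145. 136.  46.]
scene 0.78 [267. 386.] [0.5574 0.0674 0.051  0.0185 0.5579 0.0675] [117. 113. 103.]
scene 0.76 [294. 348.] [0.6629 0.079  0.0478 0.0192 0.664  0.0799] [ 43. 101.  53.]
scene 0.73 [306. 412.] [0.5776 0.1758 0.0518 0.0186 0.578  0.176 ] [147. 150. 145.]
scene 0.68 [284. 399.] [0.5656 0.1236 0.0518 0.0193 0.5669 0.1228] [147. 149. 144.]
scene cap 294 ((0.441518634557724, -0.2236032336950302), 0.030576609075069427) [ 0.44462592 -0.22281281  0.16475993] [[ 0.4174 -0.25    0.1608]
 [ 0.4697 -0.1985  0.1673]]
pose [0.5579 0.0668 0.1813] yaw -9.5 tilt [ 0.001  0.001 -1.   ] err [-0.1139 -0.2923 -0.0163] w 0.901 F [ 0.  -0.5 -0.4] q [-0.56  0.35  0.47  1.77 -0.18  1.06 -0.2 ] t 13.4
-3.84 -0.80 0.20 -0.0 0.8; -3.84 -0.80 0.20 -0.0 0.8; -3.84 -0.80 0.20 -0.0 0.8; -3.84 -0.80 0.20 -0.0 0.8; -3.84 -0.80 0.20 -0.0 0.8
-3.84 -0.80 0.20 -0.0 0.8; -3.84 -0.80 0.20 -0.0 0.8; -3.84 -0.80 0.20 -0.0 0.8
```

Emit:
{"op": "play_rows", "data": {"increments": "-3.8 -0.8 0 0 0.8; -3.8 -0.8 0 0 0.8; -3.8 -0.8 0 0 0.8; -3.8 -0.8 0 0 0.8; -3.8 -0.8 0 0 0.8"}}

```text
clock: 13.82
position: [0.485, -0.1154, 0.1795]
ee_rot: [-2.395, -2.03, 0.003]
force: [0.3, -0.1, -0.0]
width: 0.9
gripper_force: 0.0
```

Emit:
{"op": "play_rows", "data": {"increments": "-3.8 -0.8 0.5 0 0.8; -3.8 -0.8 0.5 0 0.8; -3.8 -0.9 0.6 0 0.8; 0 0 0 0 0.8; 0 0 0 0 0.8"}}

```text
clock: 14.23
position: [0.4413, -0.2244, 0.1636]
ee_rot: [-2.401, -2.022, 0.004]
force: [0.3, 1.1, -0.2]
width: 0.899
gripper_force: 0.0
```

Emit:
{"op": "play_rows", "data": {"increments": "0 0 0 0 0.8; 0 0 0 0 0.8; 0 0 0 0 0.8"}}

```text
clock: 14.48
position: [0.4443, -0.221, 0.1648]
ee_rot: [-2.394, -2.033, 0.0]
force: [-0.1, 0.1, -0.4]
width: 0.898
gripper_force: 0.0
```

```bash
python3 plan.py 0.444 -0.2237 0.096 -9.45 0.8; python3 tips.py
```

```text
pose [ 0.4443 -0.221   0.1648] yaw -9.3 tilt [-0.001  0.    -1.   ] err [-0.0003 -0.0027 -0.0688] w 0.898 F [-0.1  0.1 -0.4] q [-0.12  0.27  0.59  1.95 -0.18  0.98  0.39] t 14.4833
-0.14 0.01 3.44 0.1 0.8; -0.14 0.01 3.44 0.1 0.8
scene 1 (-0.05, -0.03) 12 x [0.009  0.0121 0.0139] y [0.0421 0.0464 0.0512] zmax -0.0423
scene 1 (-0.065, -0.05) 51 x [-0.0105  0.0103  0.0135] y [0.0427 0.0545 0.0581] zmax -0.0516
scene 1 (-0.08, -0.065) 67 x [-0.0044  0.0105  0.0138] y [0.0403 0.0532 0.0596] zmax -0.0654
scene 1 (-0.1, -0.08) 51 x [0.0021 0.0109 0.0135] y [0.0416 0.0543 0.0603] zmax -0.0805
scene 1 (-0.13, -0.1) 373 x [-0.0282  0.0308  0.0386] y [0.007  0.0664 0.0867] zmax -0.107
scene -1 (-0.05, -0.03) 31 x [-0.0066  0.008   0.0135] y [-0.0522 -0.0436 -0.0413] zmax -0.0397
scene -1 (-0.065, -0.05) 61 x [-0.0057  0.0096  0.0133] y [-0.0585 -0.0455 -0.0415] zmax -0.0509
scene -1 (-0.08, -0.065) 66 x [-0.0077  0.0096  0.0148] y [-0.061  -0.0445 -0.0417] zmax -0.0661
scene -1 (-0.1, -0.08) 84 x [-0.0079  0.0099  0.0144] y [-0.061  -0.0471 -0.0418] zmax -0.0804
scene -1 (-0.13, -0.1) 333 x [-0.0061  0.0313  0.0387] y [-0.0855 -0.0495 -0.0073] zmax -0.1051
top 1 (-0.13, -0.1) 197 x [-0.0301  0.0164  0.0366] y [0.0109 0.0518 0.067 ] zmax -0.1185
top -1 (-0.13, -0.1) 25 x [0.0319 0.0371 0.0389] y [-0.0655 -0.0448 -0.0236] zmax -0.1135
[ 0.4443 -0.221   0.1648] 0.8983689522720413
```

Tip offset is unchanged (41 mm). Descend onto the cap and grip it.

Emit:
{"op": "play_rows", "data": {"increments": "-0.2 0 2.5 0.1 0.8; 0 0 2.5 0 0.8; 0 0 1.8 0 0.8; 0 0 0 0 0.8; 0 0 0 0 0.8"}}

```text
clock: 15.0
position: [0.4431, -0.2239, 0.097]
ee_rot: [-2.397, -2.028, 0.002]
force: [0.1, -0.7, 1.0]
width: 0.896
gripper_force: 0.0
```

Emit:
{"op": "play_rows", "data": {"increments": "0 0 0 0 -1; 0 0 0 0 -1; 0 0 0 0 -1; 0 0 0 0 -1; 0 0 0 0 -1", "grip_force": 30}}

```text
clock: 15.42
position: [0.4439, -0.2246, 0.0979]
ee_rot: [2.398, 2.028, 0.001]
force: [-1.6, 1.8, 5.5]
width: 0.616
gripper_force: 30.0
```

```bash
python3 plan.py 0.444 -0.2237 0.096 -9.45 0.8; python3 -c "
from cell import arm; s=arm.observe(); print(s['gripper_force'],s['ft_torque'])"
```

```text
pose [ 0.4439 -0.2246  0.0979] yaw -9.6 tilt [ 0.001 -0.    -1.   ] err [ 0.0001  0.0009 -0.0019] w 0.616 F [-1.6  1.8  5.5] q [-0.07  0.36  0.56  2.02 -0.25  0.83  0.47] t 15.4167
0.09 -0.00 0.19 -0.1 0.8
30.00070265494287 [0.12521537 0.37783969 0.02299907]
```

Emit:
{"op": "play_rows", "data": {"increments": "0 0 0 3 -1; 0 0 0 3 -1; 0 0 0 3 -1; 0 0 0 0 -1"}}

```text
clock: 15.75
position: [0.444, -0.2251, 0.0979]
ee_rot: [2.552, 1.83, 0.001]
force: [-1.0, -0.3, 5.7]
width: 0.614
gripper_force: 30.0
```

```bash
python3 plan.py 0.444 -0.2237 0.096 -9.45 0.8; python3 -c "
from cell import arm; s=arm.observe(); print(s['gripper_force'],s['ft_torque'])"
```

```text
pose [ 0.444  -0.2251  0.0979] yaw -18.7 tilt [ 0.001 -0.001 -1.   ] err [-0.      0.0014 -0.0019] w 0.614 F [-1.  -0.3  5.7] q [-0.1   0.36  0.6   2.03 -0.28  0.83  0.33] t 15.75
0.07 -0.02 0.09 -4.6 0.8; 0.07 -0.02 0.09 -4.6 0.8
30.001557846553624 [-0.25561315  0.23741738 -0.00261181]
```

Emit:
{"op": "play_rows", "data": {"increments": "0 0 0 6 -1; 0 0 0 6 -1; 0 0 0 6 -1; 0 0 0 6 -1; 0 0 0 6 -1"}}

```text
clock: 16.17
position: [0.4447, -0.2249, 0.0979]
ee_rot: [2.939, 1.106, 0.003]
force: [2.4, -1.4, 2.6]
width: 0.614
gripper_force: 30.0
```

```bash
python3 -c "
from cell import arm; s=arm.observe(); print(s['gripper_force'],s['ft_torque'],s['force'],s['position'],s['joints'])"
```

```text
29.993677027523518 [-0.09796881 -0.34074472  0.03498264] [ 2.4394174  -1.44099818  2.5582197 ] [ 0.44465726 -0.22488201  0.09792539] [-0.19661235  0.39177713  0.73922873  2.03169462 -0.35256007  0.8427332
 -0.1081143 ]
```

Emit:
{"op": "play_rows", "data": {"increments": "0 0 0 6 -1; 0 0 0 6 -1; 0 0 0 6 -1; 0 0 0 6 -1; 0 0 0 6 -1"}}

```text
clock: 16.58
position: [0.4454, -0.2255, 0.098]
ee_rot: [3.124, 0.308, 0.005]
force: [3.7, -3.0, -1.5]
width: 0.621
gripper_force: 30.0
```

Emit:
{"op": "play_rows", "data": {"increments": "0 0 0 1 -1; 0 0 0 0 -1; 0 0 -0.3 0 -1; 0 0 -0.3 0 -1; 0 0 -0.3 0 -1"}}

```text
clock: 17.0
position: [0.4452, -0.2255, 0.1068]
ee_rot: [3.126, 0.289, 0.004]
force: [6.4, -3.8, -5.2]
width: 0.619
gripper_force: 30.0
```

```bash
python3 plan.py 0.444 -0.2237 0.2 -79 -1; python3 -c "
from cell import arm; s=arm.observe(); print(s['gripper_force'],s['ft_torque'])"
```

```text
pose [ 0.4452 -0.2255  0.1068] yaw -79.4 tilt [ 0.003 -0.002 -1.   ] err [-0.0012  0.0018  0.0932] w 0.619 F [ 6.4 -3.8 -5.2] q [-0.31  0.42  0.9   2.03 -0.43  0.89 -0.55] t 17.0
-0.03 -0.07 -3.11 -0.1 -1; -0.03 -0.07 -3.11 -0.1 -1; -0.03 -0.07 -3.11 -0.1 -1
29.99910390470177 [-8.79843849e-01 -1.22593866e+00 -1.02969975e-03]
```

Emit:
{"op": "play_rows", "data": {"increments": "0 0 -0.5 0 -1; 0 0 -0.5 0 -1; 0 0 -0.7 0 -1; 0 0 -0.7 0 -1; 0 0 -0.7 0 -1"}}

```text
clock: 17.42
position: [0.4428, -0.2241, 0.1375]
ee_rot: [-3.127, -0.287, 0.001]
force: [0.5, 0.3, -1.4]
width: 0.615
gripper_force: 30.0
```

Emit:
{"op": "play_rows", "data": {"increments": "0 0 -1.5 0 -1; 0 0 -1.5 0 -1; 0 0 -1.5 0 -1; 0 0 -1.5 0 -1; 0 0 -1 0 -1"}}

```text
clock: 17.83
position: [0.4433, -0.2244, 0.2086]
ee_rot: [-3.128, -0.287, -0.001]
force: [0.9, -0.4, -0.2]
width: 0.613
gripper_force: 30.0
```

Emit:
{"op": "play_rows", "data": {"increments": "0 0 -1 0 -1; 0 0 0 0 -1; 0 0 0 0 -1; 0 0 0 0 -1; 0 0 0 0 -1"}}

```text
clock: 18.25
position: [0.4429, -0.2241, 0.2165]
ee_rot: [-3.128, -0.286, 0.002]
force: [0.1, 0.5, -1.2]
width: 0.617
gripper_force: 30.0
```

Run:
```python
from h import *
im=vision.get_image("scene"); s=arm.observe(); print(s["position"],s["force"],s["width"],s["gripper_force"],s["clock"])
for d in cut_out("cap",im)[:2]:
    P=world(im,*np.nonzero(d["mask"])); print("cap",d["confidence"],d["point"],np.percentile(P,[3,50,97],axis=0).round(3))
for d in cut_out("pot_a",im): print(round(d["confidence"],2),top_circle(world(im,*np.nonzero(d["mask"]))))
save(im,"end.png")
```

```text
[ 0.44297096 -0.22424618  0.21653507] [ 0.07545161 -0.05299233 -1.32750554] 0.6191721823668714 29.99985157046467 18.3
cap 0.56 [93.1, 338.1] [[ 0.421 -0.249  0.252]
 [ 0.455 -0.216  0.28 ]
 [ 0.468 -0.197  0.286]]
cap 0.42 [245.5, 369.9] [[ 0.532 -0.002  0.006]
 [ 0.554  0.019  0.042]
 [ 0.565  0.03   0.051]]
0.91 [0.5571 0.0675 0.0511 0.0183 0.5584 0.0679]
0.86 [0.4304 0.1223 0.0479 0.0183 0.4315 0.1234]
0.79 [0.5644 0.1207 0.052  0.0195 0.566  0.1225]
0.69 [0.6622 0.079  0.048  0.0194 0.6636 0.0806]
0.62 [0.5777 0.1764 0.0515 0.0175 0.5784 0.1769]
0.62 [0.5481 0.0113 0.0511 0.0193 0.5488 0.0128]
```

View pics/end.png

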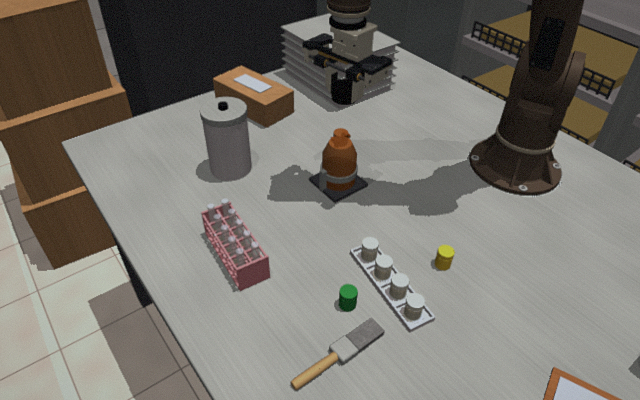

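The picture shows the cap held in the gripper at about (93, 338). The bottle is open below it with its neck bare at (134, 342). All four pots stand in the tray in a row from (248, 370) to (306, 413), and nothing else has moved.

```bash
python3 -c "
from cell import job; print(job.sign_off())"
```

```text
the job is handed in; nothing more can be done
None
```

Both pots stand in the empty cells, making a row of four, and the cap (which undid clockwise) is held about 9 cm above the bottle's mouth; the job was handed in at about 18 s.

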